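# Put the checked vial baskets away

### The job

The two baskets with blue labels have been checked: push each one gently in with the fingertips until it is fully home, without slamming it, so that the vials inside stay standing. Leave the red-label basket drawn out just as it is, and do not pick up or disturb the vials or the bottle, dish and tape on the counter.

Things in the scene. Friction and masses are not known exactly. Their poses are not given: they have to be found in the camera images.
- basket_a_front (a point): BLUE-label basket: middle of the front lower edge of the sloped blue label holder (100 mm wide, 26 mm long, 4 mm thick) along the top of its front; about 83 mm above the counter. x axis: level, the way the basket slides in; z up. The holder juts 20 mm out of the flat front panel, so an upright fingertip meets it first.
- basket_a (a joint): How far the blue-label basket stands out of its unit, m: 0 = fully home (front panel against the frame, firm stop), to 0.14 = drawn out. Level slide, about 1.5 N friction, stays where left. Translucent open-topped basket 140 mm wide, 215 deep, walls 70 high; front panel 152 wide, 78 high, 4 thick, its underside 22 mm above the counter.
- unit_a: Fixed white unit that the blue-label basket slides into: 160 mm wide, 240 deep, clear top 120 mm above the counter. Origin: centre line of its underside, 60 mm behind its front edge, 12 mm above the counter; x points to its back. Three such units stand side by side about 220 mm apart, in any order, on a steel plate.
- basket_b_front (a point): BLUE-label basket: middle of the front lower edge of the sloped blue label holder (100 mm wide, 26 mm long, 4 mm thick) along the top of its front; about 83 mm above the counter. x axis: level, the way the basket slides in; z up. The holder juts 20 mm out of the flat front panel, so an upright fingertip meets it first.
- basket_b (a joint): How far the blue-label basket stands out of its unit, m: 0 = fully home (front panel against the frame, firm stop), to 0.14 = drawn out. Level slide, about 1.5 N friction, stays where left. Translucent open-topped basket 140 mm wide, 215 deep, walls 70 high; front panel 152 wide, 78 high, 4 thick, its underside 22 mm above the counter.
- unit_b: Fixed white unit that the blue-label basket slides into: 160 mm wide, 240 deep, clear top 120 mm above the counter. Origin: centre line of its underside, 60 mm behind its front edge, 12 mm above the counter; x points to its back. Three such units stand side by side about 220 mm apart, in any order, on a steel plate.
- basket_red_front (a point): RED-label basket: middle of the front lower edge of the sloped red label holder (100 mm wide, 26 mm long, 4 mm thick) along the top of its front; about 83 mm above the counter. x axis: level, the way the basket slides in; z up. The holder juts 20 mm out of the flat front panel, so an upright fingertip meets it first.
- basket_red (a joint): How far the red-label basket stands out of its unit, m: 0 = fully home (front panel against the frame, firm stop), to 0.14 = drawn out. Level slide, about 1.5 N friction, stays where left. Translucent open-topped basket 140 mm wide, 215 deep, walls 70 high; front panel 152 wide, 78 high, 4 thick, its underside 22 mm above the counter.
- unit_red: Fixed white unit that the red-label basket slides into: 160 mm wide, 240 deep, clear top 120 mm above the counter. Origin: centre line of its underside, 60 mm behind its front edge, 12 mm above the counter; x points to its back. Three such units stand side by side about 220 mm apart, in any order, on a steel plate.
- vial_a1: Loose glass vial, 42 mm diameter, 73 mm high, 90 g, standing on the floor of the basket labelled blue (basket a), behind its front; origin at the centre of its underside, z up along the vial.
- vial_a2: Loose glass vial, 42 mm diameter, 73 mm high, 90 g, standing on the floor of the basket labelled blue (basket a), behind its front; origin at the centre of its underside, z up along the vial.
- vial_b1: Loose glass vial, 42 mm diameter, 73 mm high, 90 g, standing on the floor of the basket labelled blue (basket b), behind its front; origin at the centre of its underside, z up along the vial.
- vial_b2: Loose glass vial, 42 mm diameter, 73 mm high, 90 g, standing on the floor of the basket labelled blue (basket b), behind its front; origin at the centre of its underside, z up along the vial.
- vial_red1: Loose glass vial, 42 mm diameter, 73 mm high, 90 g, standing on the floor of the basket labelled red, behind its front; origin at the centre of its underside, z up along the vial.
- vial_red2: Loose glass vial, 42 mm diameter, 73 mm high, 90 g, standing on the floor of the basket labelled red, behind its front; origin at the centre of its underside, z up along the vial.
- bottle: Loose infusion bottle, 50 mm diameter, 112 mm high, grey cap, standing on the counter in front of the row; origin at the centre of its underside.
- dish: Loose shallow steel dish, 100 x 65 mm, 28 mm high, on the counter in front of the row; origin at the centre of its underside.
- tape: Loose roll of white tape, 68 mm diameter, 25 mm high, lying flat on the counter in front of the row; origin at the centre of its underside.
Not all that is in view belongs to the job. Leave any purple look-alike of the vial_red1 alone.

How it is judged (in metres and radians):
At the end, for the whole second after the job is handed in: Both blue-label baskets are within 5 mm of fully home, the red-label basket is within 10 mm of where it stood, all six vials stand upright (within 0.3 rad) and at rest, and bottle, dish and tape are within 20 mm of where they stood (value of joint each of basket_a, basket_b below 0.005 m and distance of basket_red_front from where it was at the start of the episode below 0.01 m and angle between each of vial_a1, vial_a2, vial_b1, vial_b2, vial_red1, vial_red2's own z axis and vertical below 0.3 rad and distance of each of bottle, dish, tape from where it was at the start of the episode below 0.02 m and linear speed of each of vial_a1, vial_a2, vial_b1, vial_b2, vial_red1, vial_red2 below 0.02 m/s); the robot touches nothing.
It fails at once if the red-label basket is moved by more than 10 mm (distance of basket_red_front from where it was at the start of the episode above 0.01 m).
It fails at once if a basket is slammed (moves faster than 0.5 m/s) (velocity of joint any of basket_a, basket_b below -0.5 m/s).
It fails at once if a vial is lifted out of the basket floor by more than about 20 mm, or tips over (more than 0.6 rad) (height (world z) of any of vial_a1, vial_a2, vial_b1, vial_b2, vial_red1, vial_red2 above 0.045 m or angle between any of vial_a1, vial_a2, vial_b1, vial_b2, vial_red1, vial_red2's own z axis and vertical above 0.6 rad).
It fails at once if the bottle, dish or tape is moved by more than 20 mm or lifted (distance of any of bottle, dish, tape from where it was at the start of the episode above 0.02 m).
It also fails if it takes over 48 s, if anything falls off the work surface, if the arm or the gripper's body presses on something with over 40 N, if the wrist force passes 120 N, or if a joint passes its speed limit or range.

### The arm

A 6-joint arm with a two-finger parallel gripper is mounted at the origin on the work surface. World frame = base frame: x ahead of the robot, y to its left, z up, the work surface at z = 0. Lengths are in mm, angles in rad, forces in N, time in s.
With the tool pointing down it reaches from about 300 to 750 mm from the base axis. Payload 8.5 kg.
Tool frame: the origin (TCP) lies midway between the tips of the shut fingers; the grasp point (between the pads) lies 19 mm behind it; z points along the fingers, y is the line along which they close (so a half turn about z gives the same grasp; the last joint's range is limited). The gripper opens to 85 mm and grips with 20 to 120 N. Pads are 22 mm wide; open, the fingers measure 114 mm over their backs; the gripper's body (76 mm by 85 mm) begins 54 mm behind the grasp point. The pads swing forward as they close: fully open they stand 13 mm farther back than shut.
Start: joints at [-1.473, 0.381, 1.297, -0, 1.464, -0.215], TCP at [169.242, -523.295, 231.322] pointing down, gripper open.
Joint ranges: [-3.11, 3.11], [-0.89, 2.33], [0.22, 2.48], [-1.42, 4.56], [0.17, 2.85], [-2.88, 2.88]. Speed limits (rad/s): [2.39, 2.39, 3.14, 3.14, 3.14, 3.14].

### API

Orientations are given as a unit quaternion [w, x, y, z].
In Python, from station import arm gives the robot as it stands.
- The arm moves only by the tool carry_out, never from a script. Its argument "moves" is a list of rows, each a list of 7 numbers: the shift along the tool's x, y, z each as a share of 200 mm, from -1 to 1, then the turn, a rotation vector about the tool's x, y, z each as a share of 90 degrees, from -1 to 1, then the closure, from 0 (fully open) to 1 (shut). A call has 1 to 8 rows; each row is the pose to reach, as a shift and turn from the pose commanded when the call began, along the tool's axes at that moment; what a row does not reach only later rows make up. A row lasts 1/12 s, in which the tool goes at most 41.7 mm and 7.16 degrees, less where a joint would pass 70% of its speed; a pose out of reach is approached as far as the arm can. A call with a number of a shift or a turn outside -1 to 1 is refused whole. A call with a gripper value outside its range is refused whole. The fingers move at their own pace and stop on an object; "newtons" is the grip in N (left out, the last holds). Time passes only in rows, so rows that repeat a pose let the fingers close. It gives the time, the measured TCP pose, the force, the opening and the grip force at its end, in the units of the state.
- arm.get_state(): the state, without advancing time (a new reading comes with each control period).
- arm.camera(name): name is "side" or "top" or "wrist"; returns the picture (400x640x3 uint8, red, green, blue); there is no depth.
- arm.camera_info(name): a dict with "mtx" (3x3 intrinsics, pixels), "k1" (the pictures are not rectified: a ray, as slopes to the right and down, at radius r is drawn at 1 + k1 r^2 times it, then the intrinsics apply), "cam_to_world" (4x4, takes a point from camera to world coordinates); the wrist camera has in their place "tool_from_camera" (4x4, takes a point from camera to tool coordinates, whose origin is the TCP and whose axes are the flange's). Camera axes: x right, y up, looking along -z (the intrinsics and any distortion apply to the point x, -y, -z); pixel columns grow to the right and rows downward; lengths in mm; the calibration is good to about 2 mm. A picture is of the moment at which its call begins: read the wrist's pose just before it. camera_info takes no time and is no camera call.
- arm.job_done(): hands the job in; it is judged then, once.
Trained networks look in the newest picture that a camera, given by its name, has taken for a name from the list of things; names that differ only in an ending like _2 or _b are one class to them, and where a whole thing is asked for, a point or a joint stands for the part that bears it (a point fixed in the world has none). Each returns a list of dicts, best first, with "p" (0 to 1); they miss things now and then, are a little off and sometimes report something else, mostly with a low value. They report only what shows in the picture. A call takes as long as a camera call. They do not tell look-alikes from the thing itself.
- arm.silhouettes(camera, query): "region" (400x640 bool, what is visible of it).
- arm.mark_of(camera, query): "point" ([x, y, z] in mm, in world coordinates, good to about 4 mm: a listed point, or the origin of a listed thing).
The state is a dict: "t": time; "joint_positions": joint angles; "joint_velocities": joint speeds; "effort": joint torques, N m; "position": TCP position; "orientation": TCP orientation; "wrist_force": force on the tool from outside, world axes, zero at the start; "wrist_torque": the same for the moment, N m; "finger_gap": opening from 0.0 (shut) to 1.0 (fully open); "gripper_force": force on a finger pad.
Only numpy, scipy, OpenCV 4.12 (cv2) and the standard library are available. Lean on these libraries where they do the work, as an engineer would, in place of code of your own. Each camera call takes 0.05 s, during which the arm holds its last target. There are 200 camera calls.

## Working session

There is one attempt and no reset: what is moved stays moved. The work goes in short steps, Python scripts to look and compute and a tool call to move; the robot and the scene stay as the last step left them, time stands still between calls to the robot, and variables do not carry over. Pictures are saved under pics/ and viewed, at most 10 in all, crops included, and the job is handed in when it is done.

Besides the shell and the picture viewer there is one more tool, called after "Emit:" as name(argument=value, ...), one argument or row to a line, values as JSON. carry_out: Moves the arm, as the interface text tells. Its arguments: {"type":"object","properties":{"moves":{"type":"array"},"newtons":{"type":"number"}},"required":["moves"]}

```bash
mkdir -p pics
cat > h.py <<'E'
from station import arm
import numpy as np, cv2
def save(cam):
    im=arm.camera(cam); cv2.imwrite(f'pics/{cam}_{arm.get_state()["t"]:.2f}.png',im[:,:,::-1]); return im
E
python3 - <<'E'
from h import *
s=arm.get_state(); print(s['t'],s['position'],s['orientation'],s['wrist_force'])
for c in ('top','side'):
    im=save(c); print(c,np.round(arm.camera_info(c)['cam_to_world'],2).tolist())
    for q in ('basket_a_front','basket_red_front','unit_a','bottle','dish','tape','vial_a1'):
        print(q,[(np.round(d['point']).tolist(),round(d['p'],2)) for d in arm.mark_of(c,q)])
E
ls pics
```

```text
0.0 [ 169.20730774 -523.01646445  230.73192795] [-7.15845287e-04  9.87797023e-01  1.55745073e-01  2.67117090e-05] [-0.03028464  0.24585659 -0.47623985]
top [[-0.02, 0.97, -0.22, 329.76], [-1.0, -0.01, 0.01, -46.72], [0.0, 0.22, 0.97, 976.43], [0.0, 0.0, 0.0, 1.0]]
basket_a_front [([506.0, -164.0, 82.0], 0.83)]
basket_red_front [([531.0, 55.0, 85.0], 0.59)]
unit_a [([687.0, 241.0, 15.0], 0.76), ([635.0, -181.0, 12.0], 0.69)]
bottle [([337.0, -285.0, -4.0], 0.87)]
dish [([374.0, -52.0, 2.0], 0.94)]
tape [([397.0, 167.0, 2.0], 0.88)]
vial_a1 [([598.0, -210.0, 29.0], 0.58)]
side [[-0.74, 0.48, -0.47, 50.47], [-0.67, -0.51, 0.53, 533.13], [0.01, 0.71, 0.7, 821.41], [0.0, 0.0, 0.0, 1.0]]
basket_a_front [([500.0, -168.0, 82.0], 0.69), ([643.0, 214.0, 21.0], 0.64)]
basket_red_front [([527.0, 261.0, 85.0], 0.64)]
unit_a [([639.0, -178.0, 11.0], 0.9), ([690.0, 244.0, 11.0], 0.66)]
bottle [([500.0, -170.0, 80.0], 0.58)]
dish [([376.0, -52.0, 1.0], 0.93), ([609.0, -153.0, 25.0], 0.19)]
tape [([391.0, 169.0, 3.0], 0.56)]
vial_a1 [([599.0, -212.0, 23.0], 0.52), ([610.0, -153.0, 25.0], 0.51), ([502.0, -168.0, 83.0], 0.25)]
side_0.45.png
top_0.05.png
```

View pics/top_0.05.png

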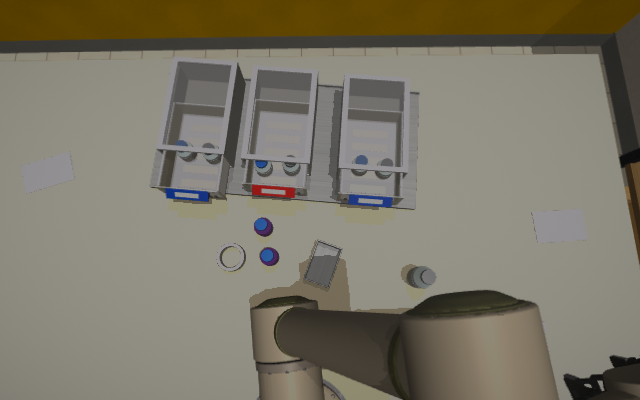

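View pics/side_0.45.png

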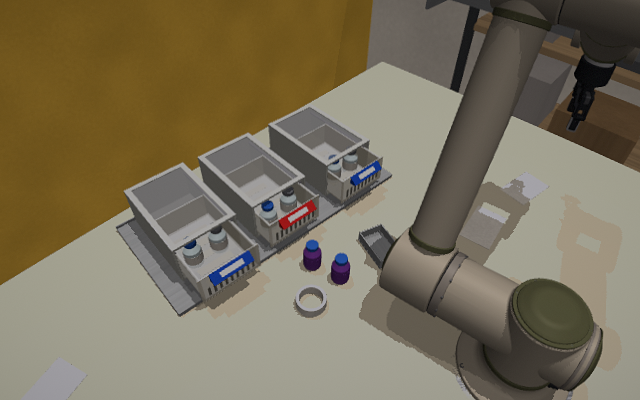

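The top view shows blue labels at about (188,195) and (370,201), with red at (273,191). The bottle is at (421,277), the dish at (323,263), the tape at (231,257), and the purple look-alikes at (263,227) and (269,256). The side view agrees, with blue at (232,268) and (366,174) and red at (298,214). Next I triangulate the label edges.

Run:
```python
from h import *
import glob
def ray(c,p):
    i=arm.camera_info(c); k=i['k1']
    u=cv2.undistortPoints(np.array([[p]],float),np.array(i['mtx'],float),np.array([k,0,0,0,0.]))[0,0]
    T=np.array(i['cam_to_world']); d=T[:3,:3]@[u[0],-u[1],-1]; return T[:3,3],d/np.linalg.norm(d)
def tri(a,b):
    (o1,d1),(o2,d2)=ray('top',a),ray('side',b)
    t=np.linalg.lstsq(np.c_[d1,-d2],o2-o1,rcond=None)[0]; p,q=o1+t[0]*d1,o2+t[1]*d2
    return np.round((p+q)/2,1),round(np.linalg.norm(p-q),1)
def quads(f,y0,y1,x0=0,x1=640):
    im=cv2.imread(f).astype(int); b,g,r=im[...,0],im[...,1],im[...,2]; out=[]
    m=((b>1.5*r+20)&(b>1.5*g+20))|((r>2*b+40)&(r>2.5*g+30))
    m=cv2.morphologyEx(m.astype(np.uint8),cv2.MORPH_CLOSE,np.ones((7,7)))
    for c in cv2.findContours(m,0,2)[0]:
        if cv2.contourArea(c)<220: continue
        h=cv2.convexHull(c)[:,0]; x,y=h.mean(0)
        if y0<y<y1 and x0<x<x1:
            s,d=h.sum(1),h[:,0]-h[:,1]
            M=cv2.moments(h.astype(np.int32)); print(f,cv2.contourArea(c),h.tolist()); out.append((M['m10']/M['m00'],M['m01']/M['m00']))
    return sorted(out)
t=quads('pics/top_0.05.png',170,210); s=quads('pics/side_0.45.png',150,290)
for a,b in zip(t,s): print(a,b,tri(a,b))
```

```text
pics/top_0.05.png 361.0 [[361, 195], [389, 197], [391, 198], [391, 203], [390, 206], [379, 206], [353, 204], [349, 203], [349, 198], [350, 195]]
pics/top_0.05.png 350.0 [[166, 188], [202, 191], [207, 192], [207, 201], [183, 199], [172, 198], [167, 197], [165, 189], [165, 188]]
pics/top_0.05.png 366.0 [[260, 185], [286, 187], [294, 188], [294, 196], [293, 197], [290, 197], [264, 195], [253, 194], [252, 191], [252, 185]]
pics/side_0.45.png 520.5 [[248, 251], [249, 252], [252, 257], [253, 259], [253, 260], [252, 261], [237, 271], [217, 284], [215, 285], [214, 285], [211, 281], [209, 277], [209, 275], [210, 274], [213, 272], [237, 257], [247, 251]]
pics/side_0.45.png 364.0 [[313, 203], [315, 207], [315, 209], [308, 214], [291, 225], [286, 228], [283, 228], [281, 227], [280, 226], [279, 221], [279, 220], [282, 218], [306, 203], [311, 200]]
pics/side_0.45.png 275.0 [[377, 161], [378, 162], [380, 166], [380, 169], [376, 172], [373, 174], [359, 183], [355, 185], [353, 184], [351, 182], [351, 177], [357, 173], [368, 166], [376, 161]]
(186.50192554557125, 194.4445870774497) (230.63429256594722, 268.01648681055156) (array([535.9, 259.5,  87.9]), np.float64(1.5))
(273.1042970379641, 190.8627450980392) (296.94100660066005, 214.8003300330033) (array([541.5,  56.6,  87.5]), np.float64(1.2))
(370.0948717948718, 200.47051282051282) (365.46029082774044, 173.17841163310962) (array([ 515.6, -170.1,   86.4]), np.float64(1.6))
```

Emit:
carry_out(
  moves=[
    [0,0,0,0,0,0.08,1],
    [0,0,0,0,0,0.16,1],
    [0,0,0,0,0,0.24,1],
    [0,0,0,0,0,0.27,1],
    [0,0,0,0,0,0.27,1],
    [0,0,0,0,0,0.27,1],
  ],
)

```text
t: 1.3
position: [169.2, -523.3, 231.3]
orientation: [-0.0, 0.999, -0.055, 0.0]
wrist_force: [0.4, -0.7, -0.3]
finger_gap: 0.148
gripper_force: 0.0
```

Emit:
carry_out(
  moves=[
    [0.1,-0.16,0,0,0,0,1],
    [0.2,-0.32,0,0,0,0,1],
    [0.3,-0.48,0,0,0,0,1],
    [0.4,-0.65,0,0,0,0,1],
    [0.5,-0.81,0,0,0,0,1],
    [0.6,-0.97,0,0,0,0,1],
    [0.6,-0.97,0,0,0,0,1],
  ],
)

```text
t: 1.88
position: [312.7, -339.2, 231.7]
orientation: [-0.001, 0.999, -0.052, 0.0]
wrist_force: [-0.2, -0.7, 0.3]
finger_gap: -0.002
gripper_force: 0.0
```

Emit:
carry_out(
  moves=[
    [0.1,-0.16,0,0,0,0,1],
    [0.2,-0.32,0,0,0,0,1],
    [0.3,-0.48,0,0,0,0,1],
    [0.4,-0.65,0,0,0,0,1],
    [0.5,-0.81,0,0,0,0,1],
    [0.6,-0.97,0,0,0,0,1],
    [0.6,-0.97,0,0,0,0,1],
    [0.6,-0.97,0,0,0,0,1],
  ],
)

```text
t: 2.55
position: [451.6, -163.2, 231.3]
orientation: [0.0, 0.999, -0.053, -0.0]
wrist_force: [0.2, 0.0, 1.3]
finger_gap: -0.004
gripper_force: 0.0
```

Run:
```python
from h import *
s=arm.get_state(); print(s['t'],s['position'],s['wrist_force'])
save('wrist'); print([(np.round(d['point'],1).tolist(),round(d['p'],2)) for q in ('basket_a_front','unit_a') for d in arm.mark_of('wrist',q)])
print(np.round(arm.camera_info('wrist')['tool_from_camera'],2).tolist())
import os; os.system('cp pics/wrist_* pics/w1.png')
```

```text
2.55 [ 451.55431476 -163.15569051  231.26268767] [0.22317275 0.00328795 1.25819468]
[([500.9, -168.3, 84.6], 0.64), ([611.5, 85.1, 20.3], 0.38), ([639.7, -183.1, 14.0], 0.78)]
[[0.0, 0.97, 0.26, 67.0], [1.0, -0.0, 0.0, 0.11], [0.0, 0.26, -0.97, -142.93], [0.0, 0.0, 0.0, 1.0]]
```

View pics/w1.png

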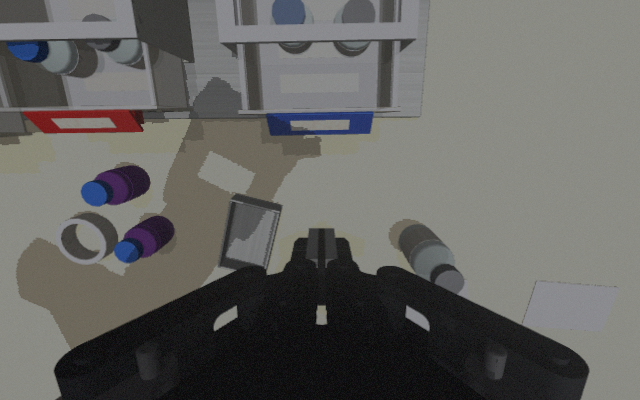

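The wrist view shows the blue label at (320,124), centred ahead of the fingertips at (321,240) and with its edges level. Yaw and line are good, so I descend.

Emit:
carry_out(
  moves=[
    [0,0,0.15,0,0,0,1],
    [0,0,0.33,0,0,0,1],
    [0,0,0.51,0,0,0,1],
    [0,0,0.69,0,0,0,1],
    [0,0,0.8,0,0,0,1],
    [0,0,0.83,0,0,0,1],
    [0,0,0.83,0,0,0,1],
  ],
)

```text
t: 3.28
position: [450.0, -165.1, 64.5]
orientation: [-0.001, 0.998, -0.056, -0.001]
wrist_force: [0.5, -0.7, 0.2]
finger_gap: 0.001
gripper_force: 0.0
```

Emit:
carry_out(
  moves=[
    [0.03,0,0,0,0,0,1],
    [0.06,0,0,0,0,0,1],
    [0.09,0,0,0,0,0,1],
    [0.11,0,0,0,0,0,1],
    [0.13,0,0,0,0,0,1],
    [0.14,0,0,0,0,0,1],
  ],
)

```text
t: 3.78
position: [479.5, -167.6, 65.7]
orientation: [0.0, 0.998, -0.055, 0.0]
wrist_force: [0.3, 1.2, 0.0]
finger_gap: -0.001
gripper_force: 0.0
```

Now the slow approach and push, at 2–4 mm per row.

Emit:
carry_out(
  moves=[
    [0.01,0,0,0,0,0,1],
    [0.02,0,0,0,0,0,1],
    [0.03,0,0,0,0,0,1],
    [0.04,0,0,0,0,0,1],
    [0.05,0,0,0,0,0,1],
    [0.06,0,0,0,0,0,1],
    [0.07,0,0,0,0,0,1],
    [0.08,0,0,0,0,0,1],
  ],
)

```text
t: 4.45
position: [494.5, -169.2, 65.3]
orientation: [-0.0, 0.998, -0.056, -0.0]
wrist_force: [-1.1, -0.9, 0.9]
finger_gap: -0.006
gripper_force: 0.8
```

Emit:
carry_out(
  moves=[
    [0.015,0,0,0,0,0,1],
    [0.03,0,0,0,0,0,1],
    [0.045,0,0,0,0,0,1],
    [0.06,0,0,0,0,0,1],
    [0.075,0,0,0,0,0,1],
    [0.09,0,0,0,0,0,1],
    [0.1,0,0,0,0,0,1],
    [0.11,0,0,0,0,0,1],
  ],
)

```text
t: 5.12
position: [516.7, -171.6, 65.3]
orientation: [-0.0, 0.998, -0.056, -0.0]
wrist_force: [-2.0, 1.2, -0.4]
finger_gap: 0.003
gripper_force: 0.8
```

Emit:
carry_out(
  moves=[
    [0.015,0,0,0,0,0,1],
    [0.03,0,0,0,0,0,1],
    [0.045,0,0,0,0,0,1],
    [0.06,0,0,0,0,0,1],
    [0.07,0,0,0,0,0,1],
    [0.08,0,0,0,0,0,1],
    [0.085,0,0,0,0,0,1],
    [0.09,0,0,0,0,0,1],
  ],
)

```text
t: 5.78
position: [534.4, -173.7, 65.3]
orientation: [0.0, 0.998, -0.056, -0.0]
wrist_force: [-1.3, 0.6, 0.6]
finger_gap: -0.0
gripper_force: 0.8
```

Emit:
carry_out(
  moves=[
    [0.005,0,0,0,0,0,1],
    [0.01,0,0,0,0,0,1],
    [0.015,0,0,0,0,0,1],
    [0.02,0,0,0,0,0,1],
  ],
)

```text
t: 6.12
position: [538.4, -174.1, 65.3]
orientation: [-0.0, 0.998, -0.056, -0.0]
wrist_force: [-1.5, 2.1, 0.1]
finger_gap: 0.0
gripper_force: 0.8
```

Emit:
carry_out(
  moves=[
    [0.005,0,0,0,0,0,1],
    [0.01,0,0,0,0,0,1],
    [0.015,0,0,0,0,0,1],
    [0.02,0,0,0,0,0,1],
  ],
)

```text
t: 6.45
position: [542.4, -174.6, 65.3]
orientation: [-0.0, 0.998, -0.056, -0.0]
wrist_force: [-2.9, 1.5, 0.7]
finger_gap: 0.002
gripper_force: 1.3
```

Emit:
carry_out(
  moves=[
    [0.005,0,0,0,0,0,1],
    [0.01,0,0,0,0,0,1],
    [0.01,0,0,0,0,0,1],
  ],
)

```text
t: 6.7
position: [542.7, -174.5, 65.2]
orientation: [-0.0, 0.998, -0.055, -0.002]
wrist_force: [-10.5, 1.6, 4.1]
finger_gap: 0.001
gripper_force: 5.0
```

A force of 10.5 N at TCP x = 542.7 matches the predicted home of about 543. Backing off, lifting and crossing to the left basket.

Emit:
carry_out(
  moves=[
    [-0.05,0,0,0,0,0,1],
    [-0.15,0,0,0,0,0,1],
    [-0.3,0,0,0,0,0,1],
    [-0.4,0,-0.15,0,0,0,1],
    [-0.4,0,-0.35,0,0,0,1],
    [-0.4,0,-0.55,0,0,0,1],
    [-0.4,0,-0.75,0,0,0,1],
    [-0.4,0,-0.75,0,0,0,1],
  ],
)

```text
t: 7.37
position: [467.4, -167.7, 223.0]
orientation: [0.004, 0.998, -0.056, 0.007]
wrist_force: [0.3, -0.8, 0.4]
finger_gap: 0.002
gripper_force: 0.0
```

Emit:
carry_out(
  moves=[
    [-0.02,-0.2,0,0,0,0,1],
    [-0.04,-0.4,0,0,0,0,1],
    [-0.06,-0.6,0,0,0,0,1],
    [-0.08,-0.8,0,0,0,0,1],
    [-0.1,-1,0,0,0,0,1],
    [-0.1,-1,0,0,0,0,1],
  ],
)

```text
t: 7.87
position: [466.8, 40.5, 215.6]
orientation: [-0.001, 0.999, -0.053, 0.001]
wrist_force: [-0.1, -0.0, 1.1]
finger_gap: -0.006
gripper_force: 0.0
```

Emit:
carry_out(
  moves=[
    [-0.02,-0.2,0,0,0,0,1],
    [-0.04,-0.4,0,0,0,0,1],
    [-0.06,-0.6,0,0,0,0,1],
    [-0.08,-0.8,0,0,0,0,1],
    [-0.1,-1,0,0,0,0,1],
    [-0.1,-1,0,0,0,0,1],
    [-0.1,-1,0,0,0,0,1],
  ],
)

```text
t: 8.45
position: [469.6, 237.5, 215.1]
orientation: [-0.0, 0.999, -0.054, 0.0]
wrist_force: [0.3, -0.3, 0.7]
finger_gap: -0.0
gripper_force: 0.0
```

Run:
```python
from h import *
s=arm.get_state(); print(s['t'],s['position'],s['orientation'],s['wrist_force'])
im=arm.camera('wrist'); cv2.imwrite('pics/w2.png',im[:,:,::-1]); print([(np.round(d['point'],1).tolist(),round(d['p'],2)) for q in ('basket_a_front','basket_red_front','unit_a') for d in arm.mark_of('wrist',q)])
```

```text
8.45 [469.57349258 237.49332864 215.07250468] [-1.06251823e-05  9.98541918e-01 -5.39799845e-02  4.46099277e-04] [ 0.34260948 -0.29478825  0.71716076]
[([607.1, 22.8, 26.4], 0.57), ([528.5, 56.1, 83.4], 0.56), ([527.1, 59.0, 82.9], 0.61), ([394.9, 165.6, -4.2], 0.55)]
```

View pics/w2.png

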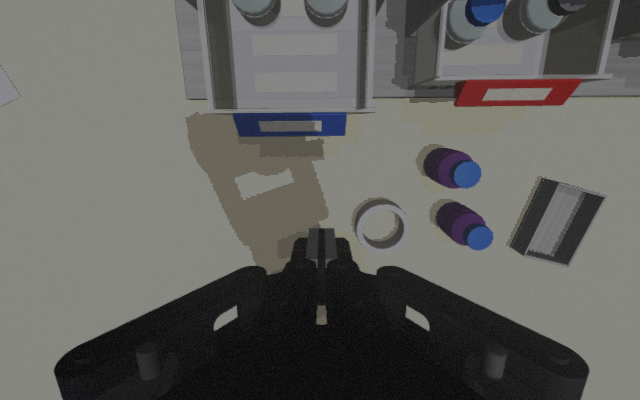

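The wrist view shows the left blue label centred at (291,125), level, and 30 px left of the finger line at column 321. That is about 27 mm along tool −y. The tape at (383,227) is clear.

Emit:
carry_out(
  moves=[
    [0,-0.135,0,0,0,0,1],
    [0,-0.135,0.15,0,0,0,1],
    [0,-0.135,0.33,0,0,0,1],
    [0,-0.135,0.51,0,0,0,1],
    [0,-0.135,0.67,0,0,0,1],
    [0,-0.135,0.75,0,0,0,1],
    [0,-0.135,0.75,0,0,0,1],
    [0,-0.135,0.75,0,0,0,1],
  ],
)

```text
t: 9.32
position: [472.9, 262.0, 65.5]
orientation: [0.0, 0.998, -0.056, -0.0]
wrist_force: [0.5, 0.4, 0.2]
finger_gap: 0.0
gripper_force: 0.0
```

Emit:
carry_out(
  moves=[
    [0.03,0,0,0,0,0,1],
    [0.06,0,0,0,0,0,1],
    [0.09,0,0,0,0,0,1],
    [0.11,0,0,0,0,0,1],
    [0.13,0,0,0,0,0,1],
    [0.14,0,0,0,0,0,1],
    [0.15,0,0,0,0,0,1],
  ],
)

```text
t: 9.9
position: [502.5, 259.5, 65.4]
orientation: [-0.0, 0.998, -0.056, 0.0]
wrist_force: [-0.0, 0.2, -0.4]
finger_gap: 0.004
gripper_force: 0.0
```

Emit:
carry_out(
  moves=[
    [0.01,0,0,0,0,0,1],
    [0.02,0,0,0,0,0,1],
    [0.03,0,0,0,0,0,1],
    [0.04,0,0,0,0,0,1],
    [0.05,0,0,0,0,0,1],
    [0.06,0,0,0,0,0,1],
    [0.07,0,0,0,0,0,1],
    [0.08,0,0,0,0,0,1],
  ],
)

```text
t: 10.57
position: [518.2, 257.8, 65.3]
orientation: [-0.0, 0.998, -0.056, -0.0]
wrist_force: [-2.2, 1.0, 0.9]
finger_gap: -0.002
gripper_force: 0.8
```

Emit:
carry_out(
  moves=[
    [0.015,0,0,0,0,0,1],
    [0.03,0,0,0,0,0,1],
    [0.045,0,0,0,0,0,1],
    [0.06,0,0,0,0,0,1],
    [0.075,0,0,0,0,0,1],
    [0.09,0,0,0,0,0,1],
    [0.105,0,0,0,0,0,1],
    [0.12,0,0,0,0,0,1],
  ],
)

```text
t: 11.23
position: [542.3, 255.1, 65.3]
orientation: [-0.0, 0.998, -0.056, -0.0]
wrist_force: [-2.1, 1.6, -0.0]
finger_gap: -0.0
gripper_force: 0.8
```

Emit:
carry_out(
  moves=[
    [0.015,0,0,0,0,0,1],
    [0.03,0,0,0,0,0,1],
    [0.045,0,0,0,0,0,1],
    [0.06,0,0,0,0,0,1],
    [0.075,0,0,0,0,0,1],
    [0.09,0,0,0,0,0,1],
    [0.1,0,0,0,0,0,1],
    [0.11,0,0,0,0,0,1],
  ],
)

```text
t: 11.9
position: [564.1, 252.6, 65.3]
orientation: [-0.0, 0.998, -0.056, 0.0]
wrist_force: [-1.5, 1.5, -0.1]
finger_gap: 0.002
gripper_force: 0.8
```

Emit:
carry_out(
  moves=[
    [0.01,0,0,0,0,0,1],
    [0.02,0,0,0,0,0,1],
    [0.03,0,0,0,0,0,1],
    [0.04,0,0,0,0,0,1],
    [0.05,0,0,0,0,0,1],
    [0.06,0,0,0,0,0,1],
    [0.07,0,0,0,0,0,1],
    [0.075,0,0,0,0,0,1],
  ],
)

```text
t: 12.57
position: [579.1, 250.9, 65.3]
orientation: [-0.0, 0.998, -0.056, 0.0]
wrist_force: [-1.3, 1.8, -0.1]
finger_gap: 0.002
gripper_force: 0.8
```

Emit:
carry_out(
  moves=[
    [0.005,0,0,0,0,0,1],
    [0.01,0,0,0,0,0,1],
    [0.015,0,0,0,0,0,1],
    [0.02,0,0,0,0,0,1],
    [0.025,0,0,0,0,0,1],
    [0.03,0,0,0,0,0,1],
    [0.035,0,0,0,0,0,1],
    [0.04,0,0,0,0,0,1],
  ],
)

```text
t: 13.23
position: [586.9, 250.1, 65.4]
orientation: [-0.0, 0.998, -0.056, 0.0]
wrist_force: [-1.8, 1.6, 0.3]
finger_gap: 0.002
gripper_force: 0.8
```

Emit:
carry_out(
  moves=[
    [0.005,0,0,0,0,0,1],
    [0.01,0,0,0,0,0,1],
    [0.015,0,0,0,0,0,1],
    [0.02,0,0,0,0,0,1],
  ],
)

```text
t: 13.57
position: [590.8, 249.7, 65.3]
orientation: [-0.0, 0.998, -0.056, 0.0]
wrist_force: [-1.3, 2.0, 1.3]
finger_gap: -0.001
gripper_force: 0.8
```

Emit:
carry_out(
  moves=[
    [0.005,0,0,0,0,0,1],
    [0.01,0,0,0,0,0,1],
    [0.015,0,0,0,0,0,1],
  ],
)

```text
t: 13.82
position: [593.8, 249.3, 65.3]
orientation: [0.0, 0.998, -0.056, -0.0]
wrist_force: [-2.7, 2.1, -0.4]
finger_gap: -0.0
gripper_force: 1.8
```

Emit:
carry_out(
  moves=[
    [0.005,0,0,0,0,0,1],
    [0.01,0,0,0,0,0,1],
  ],
)

```text
t: 13.98
position: [594.1, 249.4, 65.1]
orientation: [0.0, 0.998, -0.055, -0.002]
wrist_force: [-11.9, 2.5, 5.6]
finger_gap: 0.001
gripper_force: 6.1
```

The left basket is home too: stop force 11.9 N at 594, expected about 593. Retreating to check.

Emit:
carry_out(
  moves=[
    [-0.05,0,0,0,0,0,1],
    [-0.15,0,0,0,0,0,1],
    [-0.3,0,0,0,0,0,1],
    [-0.45,0,-0.12,0,0,0,1],
    [-0.5,0,-0.3,0,0,0,1],
    [-0.5,0,-0.5,0,0,0,1],
    [-0.5,0,-0.7,0,0,0,1],
    [-0.5,0,-0.9,0,0,0,1],
  ],
)

```text
t: 14.65
position: [496.1, 259.9, 247.8]
orientation: [0.0, 0.998, -0.056, 0.001]
wrist_force: [1.2, 0.5, -0.3]
finger_gap: -0.001
gripper_force: 0.0
```

Emit:
carry_out(
  moves=[
    [-0.15,0,-0.1,0,0,0,1],
    [-0.3,0,-0.2,0,0,0,1],
    [-0.4,0,-0.2,0,0,0,1],
    [-0.4,0,-0.2,0,0,0,1],
    [-0.4,0,-0.2,0,0,0,1],
  ],
)

```text
t: 15.07
position: [416.7, 269.1, 285.9]
orientation: [-0.0, 0.998, -0.055, 0.001]
wrist_force: [0.5, 0.3, -0.0]
finger_gap: -0.001
gripper_force: 0.0
```

Run:
```python
from h import *
s=arm.get_state(); print(s['t'],s['position'],s['wrist_force'])
t=arm.camera('top')[:,:,::-1]; w=arm.camera('side')[:,:,::-1]
cv2.imwrite('pics/end.png',np.vstack([cv2.resize(t[50:250,120:460],(595,350)),cv2.resize(w[90:330,90:430],(340,240))[:, :] if 0 else cv2.resize(w[100:320,100:410],(595,240))]))
for q in ('basket_a_front','basket_red_front','bottle','dish','tape'): print(q,[(np.round(d['point']).tolist(),round(d['p'],2)) for d in arm.mark_of('top',q)])
```

```text
15.0667 [416.66665506 269.06660561 285.92030553] [ 0.53234435  0.27656145 -0.03319227]
basket_a_front [([556.0, -172.0, 83.0], 0.58)]
basket_red_front [([530.0, 55.0, 86.0], 0.8)]
bottle [([336.0, -284.0, -1.0], 0.64)]
dish [([373.0, -52.0, -1.0], 0.75)]
tape [([396.0, 168.0, 1.0], 0.92), ([555.0, -171.0, 82.0], 0.48)]
```

View pics/end.png

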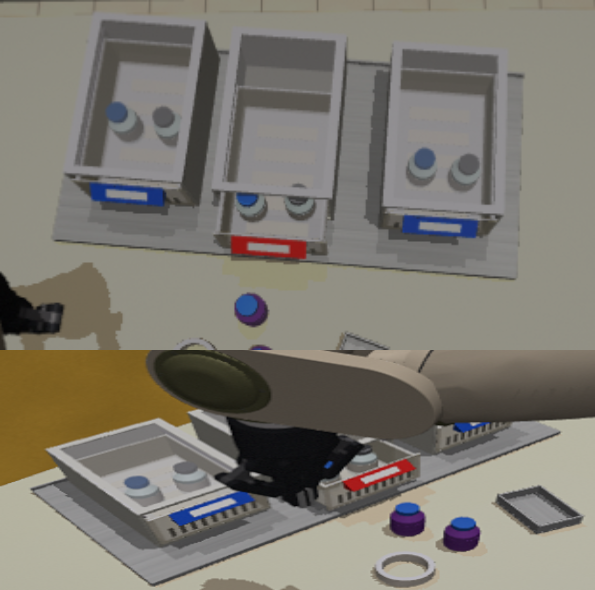

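The end picture shows both blue baskets against their frames, with labels at (127,194) and (440,226). The red basket is still drawn out at (268,247), the vials are upright, and the bottle, dish and tape have not moved.

```bash
python3 -c "
from station import arm
print(arm.job_done())"
```

```text
the job is handed in; nothing more can be done
None
```

Both blue-label baskets are pushed fully home, the red-label basket is still drawn out as it was, all the vials are standing, and the job is handed in (no verdict came back).

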